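# Wind the gate valve shut with the loose crank

## Task

Lift the loose crank, fit it all the way down over the square shaft end on top of the pipe valve and wind it clockwise by its black handle, through all the turns it needs, until you feel the gate come firmly against its stop and the valve is fully shut. Do not force it against the stop. Leave the crank fully seated on the shaft, let go, and leave the other things on the bench alone.

Things in the scene. Friction and masses are not known exactly. Their poses are not given: they have to be found in the camera images.
- crank: Loose hand crank, about 0.3 kg, standing on a 3 mm grey mat. Origin: centre of the hub's underside; z up, x along the arm to the handle. Hub: dark steel block 36 x 36 x 26 mm, sides along x and y, with a square socket open downwards, 15.6 mm wide, 22 mm deep, small chamfer. On it a flat arm, 24 mm wide, z = 26 to 36 mm, from x = -15 to 73 mm.
- boss (a point): In the crank's square grip boss, on the hub axis, 60 mm above the crank's origin. The boss is 24 x 24 mm, sides along the crank's x and y, and stands on the arm from 36 to 76 mm above the crank's origin: room to lift the crank by its +y and -y sides.
- handle (a point): On the axis of the crank's upright black handle, 78 mm above the crank's origin and 60 mm from the hub axis. The handle is a round sleeve, 22 mm diameter, from 40 to 100 mm above the crank's origin. It spins freely on its pin: a gripper holding it need not turn with the crank. Hold it firmly (30 N or more) or it slips out of the grip.
- valve: Fixed gate valve in a clear pipe on a base plate 150 x 170 mm. Origin: centre of the base plate's underside. Pipe along its y axis, 270 mm long, 84 mm high; above it a grey bonnet plate 100 x 85 mm, top at 106 mm. The shaft is upright on this body's z axis. The gate's stop is firm: 5 to 10 N of turning force at the handle is enough there; over 18 N is forcing it.
- shaft_end (a point): Centre of the top of the upright steel shaft end, 145 mm above the valve's origin (bench level); turns with it, x and y along the square's sides. Square 14 mm wide, 16 mm long, then a round taper to 10 mm across in the top 4 mm; 20 mm below this point a round shoulder, 36 mm across, carries the seated hub (crank's origin then 20 mm below this point). Turns stiffly: 0.12 N m, 2 N at the handle.
- beaker: Clear plastic beaker, 70 mm wide, 90 mm high, to be left alone. Origin under its centre.
- coupling: Grey plastic pipe sleeve, 64 mm wide, 40 mm high, to be left alone. Origin under its centre.
- spanner: Steel spanner lying on the bench, to be left alone.
- pin_head (a point): Centre of the top of the small dark round head (14 mm wide, 5 mm thick) of the gate's indicator pin, 36 mm to the valve's +x of the shaft. It sinks 8 mm per full turn of the shaft clockwise seen from above: 16 to 26 mm above its shut height at the start; shut, the head lies on the bonnet (this point 111 mm above the valve's origin).
Not all that is in view belongs to the job. What is meant by the crank is not green, and is the smaller of those in its own colour.

How it is judged (in metres and radians):
On the way, in this order (a step that is already met when the one before it is completed fails the run):
1. the crank is fully down on the square shaft end (horizontal distance between crank and shaft_end below 0.004 m and z of crank in the frame of shaft_end below -0.017 m and angle between crank's own z axis and vertical below 0.1 rad), for 0.2 s.
2. with the crank still on the shaft the gate is shut (z of pin_head in the frame of valve below 0.1112 m and horizontal distance between crank and shaft_end below 0.005 m and z of crank in the frame of shaft_end below -0.012 m), for 0.2 s.
At the end, for the whole second after the job is handed in: The gate is within 0.2 mm of its stop (pin head down on the bonnet); the crank sits upright on the square shaft, within 4 mm of its axis and within 3 mm of fully down, at rest and released (all of step 1 and z of pin_head in the frame of valve below 0.1112 m and linear speed of crank below 0.02 m/s); the robot touches nothing.
It fails at once if the valve is forced: the contact forces between crank and valve add up to more than 190 N (reached at about 18 N of turning force at the handle, or in a hard jam) (contact force between crank and valve above 190 N).
It fails at once if the beaker is moved by more than 30 mm (distance of beaker from where it was at the start of the episode above 0.03 m).
It fails at once if the coupling is moved by more than 30 mm (distance of coupling from where it was at the start of the episode above 0.03 m).
It fails at once if the spanner is moved by more than 30 mm (distance of spanner from where it was at the start of the episode above 0.03 m).
It also fails if it takes over 72 s, if anything falls off the work surface, if the arm or the gripper's body presses on something with over 40 N, if the wrist force passes 120 N, or if a joint passes its speed limit or range.

## Robot

A 7-joint arm with a two-finger parallel gripper is mounted at the origin on the work surface. World frame = base frame: x ahead of the robot, y to its left, z up, the work surface at z = 0. Lengths are in m, angles in degrees, forces in N, time in s.
With the tool pointing down it reaches from about 0.425 to 0.875 m from the base axis. Payload 8.4 kg.
Tool frame: the origin (TCP) lies at the very end of the fingers, on their centre line; the grasp point (between the pads) lies 19 mm behind it; z points along the fingers, y is the direction in which the jaws open and shut (so a half turn about z gives the same grasp; the last joint's range is limited). The gripper opens to 85 mm and grips with 20 to 120 N. Pads are 22 mm wide; open, the fingers measure 114 mm over their backs; the gripper's body (76 mm by 85 mm) begins 54 mm behind the grasp point. The pads swing forward as they close: fully open they stand 13 mm farther back than shut.
Start: joints at [-73.064, 19.091, 2.286, 83.961, -0.768, 76.965, -3.352], TCP at [0.25, 0.6, 0.231] pointing down, gripper open.
Joint ranges: [-147.57, 147.57], [-21.85, 119.76], [-74.77, 79.35], [14.55, 137.4], [-85.83, 265.84], [4.83, 119.75], [-152.11, 152.11]. Speed limits (degrees/s): [127.2, 127.2, 159.86, 159.86, 180, 180, 180].

## Interface

Orientations are given as [roll, pitch, yaw] about the fixed x, y, z axes, in that order (R = Rz(yaw) Ry(pitch) Rx(roll)).
In Python, from cell import bot gives the robot as it stands.
- The arm moves only by the shell command python3 -m creep 'ROWS' [FORCE]. ROWS is JSON, a list of rows, each an object of numbers: "tx", "ty", "tz": the shift along the tool's x, y, z in units of 50 mm (1.0 is 50 mm); "rx", "ry", "rz": the turn, a rotation vector about the tool's x, y, z in units of 8 degrees (1.0 is 8 degrees); "fingers": the closure, from -1 (fully open) to 1 (shut), so that 0 is half open. A call has 1 to 12 rows; each row is the pose to reach, as a shift and turn from the pose commanded when the call began, along the tool's axes at that moment; what a row does not reach only later rows make up. A row lasts 1/10 s, in which the tool goes at most 50 mm and 8.59 degrees, less where a joint would pass 70% of its speed; a pose out of reach is approached as far as the arm can. A call with a gripper value outside its range is refused whole. The fingers move at their own pace and stop on an object; FORCE is the grip in N (left out, the last holds). Time passes only in rows, so rows that repeat a pose let the fingers close. It gives the time, the measured TCP pose, the force and the opening at its end, in the units of the state.
- bot.get_obs(): the state, without advancing time (a new reading comes with each control period).
- bot.grab_frame(name): name is "scene" or "top" or "wrist"; returns the picture (384x512x3 uint8, blue, green, red); there is no depth.
- bot.camera_model(name): a dict with "K" (3x3 intrinsics, pixels), "world_from_camera" (4x4, takes a point from camera to world coordinates). Camera axes: x right, y down, z forward; pixel columns grow to the right and rows downward; lengths in m; the calibration is good to about 2 mm. The wrist camera is an equidistant fisheye: a pixel r from the principal point sees the ray r / f radians off the axis. A picture is of the moment at which its call begins: read the wrist's pose just before it. camera_model takes no time and is no camera call; for the wrist camera it gives the pose at the moment of the call.
- bot.job_done(): hands the job in, once; it reports no verdict.
Trained networks look in the newest picture that a camera, given by its name, has taken for a name from the list of things; names that differ only in an ending like _2 or _b are one class to them, and where a whole thing is asked for, a point or a joint stands for the part that bears it (a point fixed in the world has none). Each returns a list of dicts, best first, with "conf" (0 to 1); they miss things now and then, are a little off and sometimes report something else, mostly with a low value. They report only what shows in the picture. A call takes as long as a camera call. They do not tell look-alikes from the thing itself.
- bot.masks_of(camera, query): "pixels" (384x512 bool, what is visible of it) and "rect" ([centre column, centre row, width, height] in pixels, round what is visible of it).
The state is a dict: "t": time; "qpos": joint angles; "joint_vel": joint speeds; "effort": joint torques, N m; "tcp_pos": TCP position; "orientation": TCP orientation; "ft_force": force on the tool from outside, world axes, zero at the start; "ft_torque": the same for the moment, N m; "finger_gap": finger opening in m.
Only numpy, scipy, OpenCV 4.12 (cv2) and the standard library are available. Lean on these libraries where they do the work, as an engineer would, in place of code of your own. Each camera call takes 0.05 s, during which the arm holds its last target. There are 200 camera calls.

## Working session

There is one attempt and no reset: what is moved stays moved. The work goes in short steps, Python scripts to look and compute and a shell command to move; the robot and the scene stay as the last step left them, time stands still between calls to the robot, and variables do not carry over. Pictures are saved under pics/ and viewed, about 8 in all and at most 12, crops included, and the job is handed in when it is done.

```bash
mkdir -p pics; cat > h.py <<'E'
import numpy as np, cv2
from cell import bot
from scipy.spatial.transform import Rotation as R
def proj(cam,P,M=None):
    M=M or bot.camera_model(cam);K=np.array(M["K"]);T=np.linalg.inv(np.array(M["world_from_camera"]))
    p=(T[:3,:3]@np.atleast_2d(P).T).T+T[:3,3]
    if cam=="wrist":
        r=np.hypot(p[:,0],p[:,1])+1e-12;th=np.arctan2(r,p[:,2]);d=np.c_[p[:,0]/r*th,p[:,1]/r*th]
    else: d=p[:,:2]/p[:,2:]
    return d*[K[0,0],K[1,1]]+[K[0,2],K[1,2]]
def unproj(cam,uv,z,M=None):
    M=M or bot.camera_model(cam);K=np.array(M["K"]);T=np.array(M["world_from_camera"])
    d=(np.atleast_2d(uv)-[K[0,2],K[1,2]])/[K[0,0],K[1,1]]
    if cam=="wrist":
        th=np.hypot(d[:,0],d[:,1])+1e-12;v=np.c_[d/th[:,None]*np.sin(th)[:,None],np.cos(th)]
    else: v=np.c_[d,np.ones(len(d))]
    v=v@T[:3,:3].T;return T[:3,3]+v*((z-T[2,3])/v[:,2])[:,None]
E
python3 - <<'E'
from h import *
o=bot.get_obs();print(o)
for c in("top","scene"):
    f=bot.grab_frame(c);cv2.imwrite(f"pics/{c}0.png",cv2.resize(f,(768,576)))
    M=bot.camera_model(c);print(c,np.round(M["K"],1).tolist(),np.round(M["world_from_camera"],3).tolist())
    for q in("crank","handle","boss","valve","shaft_end","pin_head","beaker","coupling","spanner"):
        print(q,[(round(d["conf"],2),np.round(d["rect"]).tolist()) for d in bot.masks_of(c,q)])
E
```

```text
{'t': 0.0, 'qpos': array([-73.06505022,  19.13130259,   2.28282522,  84.01208531,
        -0.76670305,  76.96595834,  -3.35155512]), 'joint_vel': array([-0.02530673,  0.01118535,  0.1188436 ,  0.06770046, -0.01491996,
        0.00676972, -0.0651181 ]), 'effort': array([-2.48986616e-04, -6.58550835e+01,  1.36534844e+00, -4.05569565e+01,
        1.67447270e-02,  1.26726273e-02,  4.98186665e-06]), 'tcp_pos': array([0.24982342, 0.59956688, 0.23041723]), 'orientation': array([-1.79906111e+02,  6.81995669e-03,  1.57382481e+02]), 'ft_force': array([-0.27476937,  0.72912307,  0.74804052]), 'ft_torque': array([ 0.00572621, -0.0177353 , -0.02948377]), 'finger_gap': 0.08538638943309285}
top [[464.1, 0.0, 256.9], [0.0, 464.1, 187.0], [0.0, 0.0, 1.0]] [[-0.011, -0.999, 0.05, 0.428], [-1.0, 0.011, 0.002, 0.051], [-0.003, -0.05, -0.999, 1.278], [0.0, 0.0, 0.0, 1.0]]
crank [(0.82, [312.0, 126.0, 34.0, 29.0]), (0.67, [384.0, 289.0, 54.0, 28.0]), (0.65, [374.0, 178.0, 23.0, 36.0])]
handle [(0.6, [371.0, 298.0, 13.0, 19.0])]
boss [(0.88, [373.0, 178.0, 29.0, 36.0]), (0.69, [384.0, 293.0, 52.0, 32.0]), 
[... 302 characters left out ...]
[0.0, 369.8, 195.4], [0.0, 0.0, 1.0]] [[-0.693, 0.48, -0.539, 1.128], [0.721, 0.451, -0.526, 0.704], [-0.009, -0.753, -0.658, 0.91], [0.0, 0.0, 0.0, 1.0]]
crank [(0.82, [193.0, 216.0, 26.0, 24.0]), (0.68, [195.0, 177.0, 20.0, 28.0]), (0.57, [249.0, 139.0, 29.0, 27.0])]
handle [(0.68, [257.0, 138.0, 10.0, 22.0]), (0.55, [191.0, 177.0, 3.0, 15.0])]
boss [(0.88, [197.0, 178.0, 25.0, 22.0]), (0.75, [249.0, 140.0, 30.0, 23.0]), (0.61, [193.0, 214.0, 22.0, 19.0])]
valve [(0.74, [252.0, 212.0, 63.0, 58.0])]
shaft_end []
pin_head []
beaker [(0.73, [157.0, 197.0, 28.0, 33.0])]
coupling [(0.63, [332.0, 268.0, 26.0, 24.0])]
spanner [(0.83, [201.0, 268.0, 41.0, 36.0]), (0.2, [156.0, 198.0, 24.0, 32.0])]
```

```bash
python3 - <<'E'
import cv2
f=cv2.imread("pics/top0.png");g=cv2.resize(f[90:510,150:690],None,fx=1.45,fy=1.42);cv2.imwrite("pics/topc.png",g)
E
```

```text
(no output)
```

View pics/topc.png

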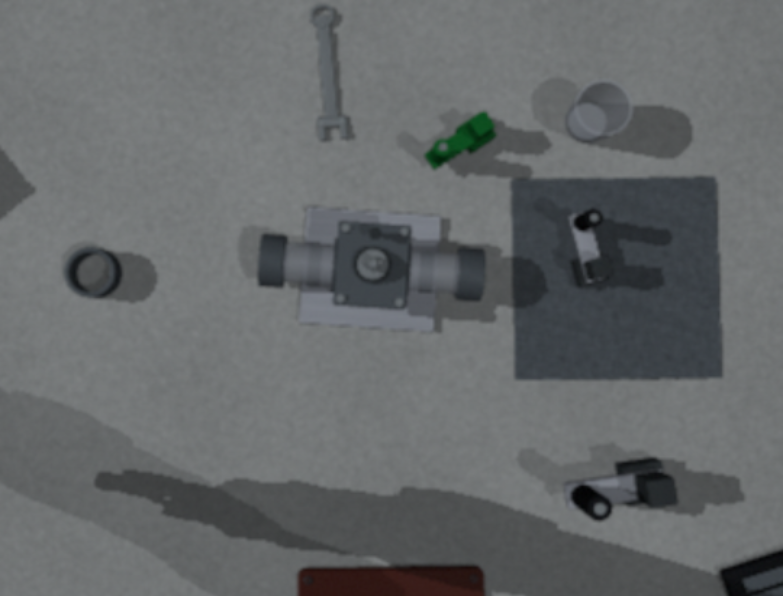

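View pics/scene0.png

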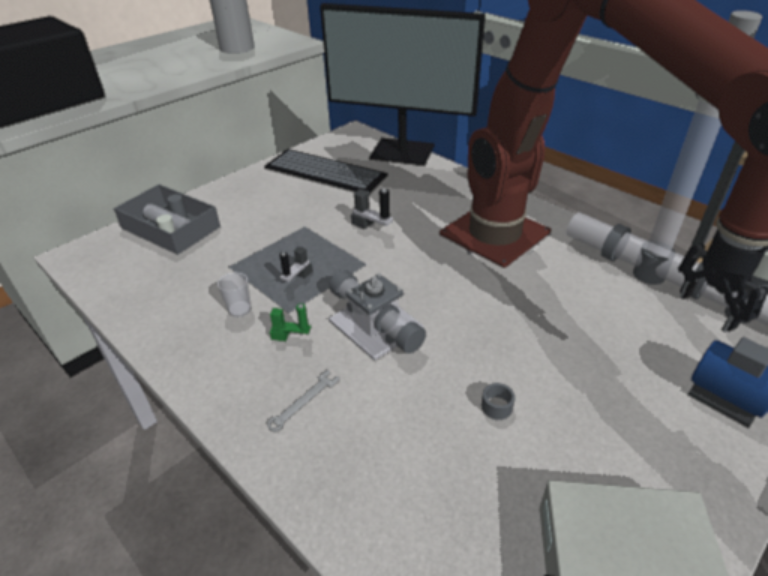

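Looking at `topc.png` (crop pixels): the candidates are green at (465,140), silver with black handle on the mat at (590,245), and a bigger silver one at (625,490). The smaller silver one, on the mat, is the crank. The valve shaft is at (373,263).

```bash
python3 - <<'E'
from h import *
f=lambda x,y:((150+x/1.45)/1.5,(90+y/1.42)/1.5)
for n,p,z in(("handle",(594,218),.103),("boss",(597,268),.079),("shaft",(374,262),.145),("beaker",(599,112),.045),("green",(485,130),.06),("bonnetTL",(340,222),.106),("bonnetTR",(411,227),.106),("bonnetBL",(335,306),.106),("bonnetBR",(408,308),.106),("bigC hub",(655,490),.09),("bigChandle",(598,508),.12)):
    print(n,np.round(unproj("top",f(*p),z)[0],4))
E
```

```text
handle [ 0.5459 -0.2422  0.103 ]
boss [ 0.4873 -0.2503  0.079 ]
shaft [0.4937 0.0167 0.145 ]
beaker [ 0.6855 -0.2659  0.045 ]
green [ 0.6614 -0.1229  0.06  ]
bonnetTL [0.544  0.0546 0.106 ]
bonnetTR [ 0.5372 -0.0281  0.106 ]
bonnetBL [0.4442 0.0614 0.106 ]
bonnetBR [ 0.4409 -0.0233  0.106 ]
bigC hub [ 0.2216 -0.3089  0.09  ]
bigChandle [ 0.2069 -0.2347  0.12  ]
```

```bash
cat >> h.py <<'E'
def delta(p,yaw=None):
    "units for a move to world TCP p, tool down, yaw"
    o=bot.get_obs();A=R.from_euler('xyz',o["orientation"],degrees=True)
    t=A.inv().apply(np.array(p)-o["tcp_pos"])/.05
    B=R.from_euler('xyz',[180,0,o["orientation"][2] if yaw is None else yaw],degrees=True)
    print("t",np.round(t,3),"r",np.round((A.inv()*B).as_rotvec(degrees=True)/8,3))
E
python3 - <<'E'
from h import *
delta([.46,.017,.33],92)
M=bot.camera_model("wrist");o=bot.get_obs();A=R.from_euler('xyz',o["orientation"],degrees=True)
W=np.array(M["world_from_camera"]);print(np.round(A.inv().apply(W[:3,3]-o["tcp_pos"]),3),np.round(A.inv().as_matrix()@W[:3,:3],2).tolist(),np.round(M["K"],1))
E
```

```text
t [-8.361 -9.147 -1.973] r [-0.     0.     8.172]
[ 0.072  0.001 -0.144] [[0.0, -0.96, -0.28], [1.0, 0.0, 0.0], [-0.0, -0.28, 0.96]] [[297.3   0.  258.4]
 [  0.  297.3 197.4]
 [  0.    0.    1. ]]
```

```bash
python3 -m creep '[{"tx":-8.36,"ty":-9.15,"tz":-2,"rz":8.17},{"tx":-8.36,"ty":-9.15,"tz":-2,"rz":8.17},{"tx":-8.36,"ty":-9.15,"tz":-2,"rz":8.17},{"tx":-8.36,"ty":-9.15,"tz":-2,"rz":8.17},{"tx":-8.36,"ty":-9.15,"tz":-2,"rz":8.17},{"tx":-8.36,"ty":-9.15,"tz":-2,"rz":8.17},{"tx":-8.36,"ty":-9.15,"tz":-2,"rz":8.17},{"tx":-8.36,"ty":-9.15,"tz":-2,"rz":8.17},{"tx":-8.36,"ty":-9.15,"tz":-2,"rz":8.17},{"tx":-8.36,"ty":-9.15,"tz":-2,"rz":8.17},{"tx":-8.36,"ty":-9.15,"tz":-2,"rz":8.17},{"tx":-8.36,"ty":-9.15,"tz":-2,"rz":8.17}]'; python3 -c "
from h import *
delta([.46,.017,.33],92)"
```

```text
t [-8.361 -9.147 -1.973] r [-0.     0.     8.172]schema error: expected keys tx, ty, tz, rx, ry, rz, fingers
```

```bash
python3 -m creep '[{"tx":-8.36,"ty":-9.15,"tz":-2,"rx":0,"ry":0,"rz":8.17,"fingers":-1},{"tx":-8.36,"ty":-9.15,"tz":-2,"rx":0,"ry":0,"rz":8.17,"fingers":-1},{"tx":-8.36,"ty":-9.15,"tz":-2,"rx":0,"ry":0,"rz":8.17,"fingers":-1},{"tx":-8.36,"ty":-9.15,"tz":-2,"rx":0,"ry":0,"rz":8.17,"fingers":-1},{"tx":-8.36,"ty":-9.15,"tz":-2,"rx":0,"ry":0,"rz":8.17,"fingers":-1},{"tx":-8.36,"ty":-9.15,"tz":-2,"rx":0,"ry":0,"rz":8.17,"fingers":-1},{"tx":-8.36,"ty":-9.15,"tz":-2,"rx":0,"ry":0,"rz":8.17,"fingers":-1},{"tx":-8.36,"ty":-9.15,"tz":-2,"rx":0,"ry":0,"rz":8.17,"fingers":-1},{"tx":-8.36,"ty":-9.15,"tz":-2,"rx":0,"ry":0,"rz":8.17,"fingers":-1},{"tx":-8.36,"ty":-9.15,"tz":-2,"rx":0,"ry":0,"rz":8.17,"fingers":-1},{"tx":-8.36,"ty":-9.15,"tz":-2,"rx":0,"ry":0,"rz":8.17,"fingers":-1},{"tx":-8.36,"ty":-9.15,"tz":-2,"rx":0,"ry":0,"rz":8.17,"fingers":-1}]'; python3 -c "
from h import *
delta([.46,.017,.33],92)"
```

```text
t: 2.2
tcp_pos: [0.4508, 0.0405, 0.3275]
orientation: [180.0, -0.1, 92.0]
ft_force: [1.4, 0.4, -0.6]
finger_gap: 0.0857
t [-0.476  0.167 -0.049] r [ 0.006 -0.007  0.002]
```

```bash
python3 - <<'E'
from h import *
M=bot.camera_model("wrist");f=bot.grab_frame("wrist")
import pickle;pickle.dump((M,f),open("w1.pkl","wb"))
u,v=proj("wrist",[.4937,.0167,.145],M)[0];print(u,v)
print(bot.get_obs()["tcp_pos"])
x,y=int(u)-60,int(v)-45;print(x,y)
c=f[max(y,0):y+90,max(x,0):x+120];cv2.imwrite("pics/w1.png",cv2.resize(c,None,fx=6,fy=6,interpolation=cv2.INTER_CUBIC))
for q in("shaft_end","pin_head"):print(q,[(round(d["conf"],2),np.round(d["rect"],1).tolist()) for d in bot.masks_of("wrist",q)])
E
```

```text
294.0012892517827 198.90285819185388
[0.45334339 0.03205746 0.32914625]
234 153
shaft_end [(0.61, [290.5, 189.8, 29.7, 29.4])]
pin_head []
```

View pics/w1.png

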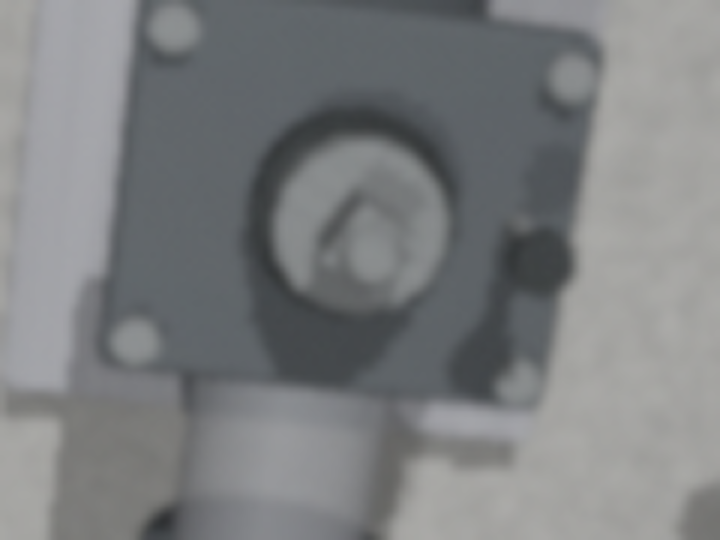

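```bash
python3 -c "
from h import *
M,f=__import__('pickle').load(open('w1.pkl','rb'))
g=lambda x,y:(234+x/6-.4,153+y/6-.4)
print(unproj('wrist',g(362,222),.125,M),unproj('wrist',g(371,254),.145,M))
delta([.494,-.055,.165],92)"
```

```text
[[0.49555909 0.02255323 0.125     ]] [[0.49502345 0.02150368 0.145     ]]
t [-1.915  0.79   3.255] r [ 0.012 -0.008 -0.043]
```

```bash
python3 -m creep '[{"tx":-1.9,"ty":0.79,"tz":1,"rx":0,"ry":0,"rz":0,"fingers":-1},{"tx":-1.9,"ty":0.79,"tz":2,"rx":0,"ry":0,"rz":0,"fingers":-1},{"tx":-1.9,"ty":0.79,"tz":3.2,"rx":0,"ry":0,"rz":0,"fingers":-1},{"tx":-1.9,"ty":0.79,"tz":3.2,"rx":0,"ry":0,"rz":0,"fingers":-1},{"tx":-1.9,"ty":0.79,"tz":3.2,"rx":0,"ry":0,"rz":0,"fingers":-1},{"tx":-1.9,"ty":0.79,"tz":3.2,"rx":0,"ry":0,"rz":0,"fingers":-1},{"tx":-1.9,"ty":0.79,"tz":3.2,"rx":0,"ry":0,"rz":0,"fingers":-1},{"tx":-1.9,"ty":0.79,"tz":3.2,"rx":0,"ry":0,"rz":0,"fingers":-1}]'; python3 - <<'E'
from h import *
M=bot.camera_model("wrist");f=bot.grab_frame("wrist")
import pickle;pickle.dump((M,f),open("w2.pkl","wb"))
# rectify onto plane z=.141, 0.1 mm... 8 px/mm, world x up, y left
c=np.array([.495,.020]);n=600;ii,jj=np.mgrid[0:n,0:n]
P=np.c_[c[0]+(300-ii.ravel())/8e3,c[1]+(300-jj.ravel())/8e3,np.full(n*n,.139)]
uv=proj("wrist",P,M).astype(np.float32).reshape(n,n,2)
g=cv2.remap(f,uv,None,cv2.INTER_CUBIC);g=cv2.convertScaleAbs(g,alpha=1.6,beta=-60)
cv2.imwrite("pics/w2.png",g);print(bot.get_obs()["tcp_pos"],uv[300,300])
E
```

```text
t: 3.15
tcp_pos: [0.4947, -0.0498, 0.169]
orientation: [179.8, -0.1, 92.1]
ft_force: [0.7, -0.6, -0.4]
finger_gap: 0.0853
[ 0.49455305 -0.04997956  0.16877958] [262.1549  116.78481]
```

View pics/w2.png

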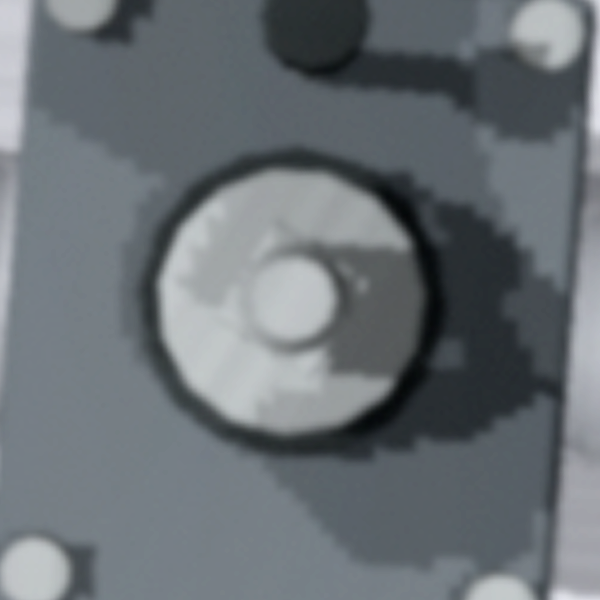

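Pin head is at (315,22), so valve +x is up (world +x). The shaft top circle is at (292,298), about (0.495, 0.021). The square's corners seem to be at (280,225) and (365,285), which puts its sides at about 56°. I'll check that with an overlay.

```bash
python3 - <<'E'
import cv2,numpy as np
g=cv2.imread("pics/w2.png")[180:420,173:413]
l=cv2.createCLAHE(4,(3,3)).apply(cv2.cvtColor(g,cv2.COLOR_BGR2GRAY))
a=cv2.resize(l,(390,390),interpolation=cv2.INTER_CUBIC);a=cv2.cvtColor(a,cv2.COLOR_GRAY2BGR);b=a.copy()
s=390/240;c=np.array([293-173,299-180])*s
t=np.radians(56+45+90*np.arange(4));r=56*2**.5*s
q=np.c_[c[0]-r*np.sin(t),c[1]-r*np.cos(t)]
cv2.polylines(b,[q.astype(np.int32)],True,(0,0,255),1)
cv2.imwrite("pics/w3.png",np.hstack([a,b]))
E
```

```text
(no output)
```

View pics/w3.png

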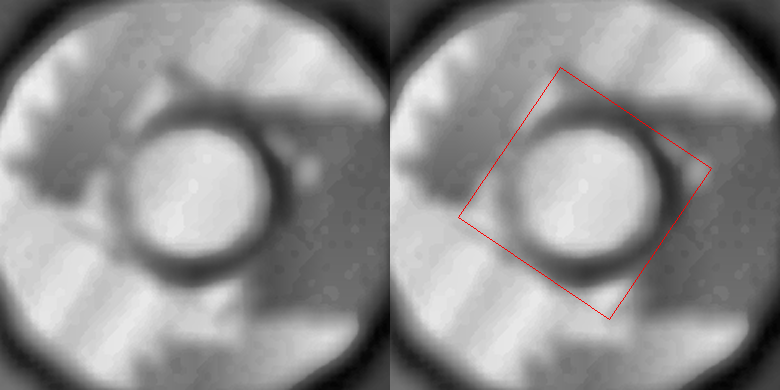

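```bash
python3 -c "
from h import *
delta([.487,-.25,.21],8)"
```

```text
t [-3.991 -0.295 -0.83 ] r [ 0.012 -0.023 10.512]
```

```bash
python3 -m creep '[{"tx":-4,"ty":-0.3,"tz":-0.83,"rx":0,"ry":0,"rz":10.5,"fingers":-1},{"tx":-4,"ty":-0.3,"tz":-0.83,"rx":0,"ry":0,"rz":10.5,"fingers":-1},{"tx":-4,"ty":-0.3,"tz":-0.83,"rx":0,"ry":0,"rz":10.5,"fingers":-1},{"tx":-4,"ty":-0.3,"tz":-0.83,"rx":0,"ry":0,"rz":10.5,"fingers":-1},{"tx":-4,"ty":-0.3,"tz":-0.83,"rx":0,"ry":0,"rz":10.5,"fingers":-1},{"tx":-4,"ty":-0.3,"tz":-0.83,"rx":0,"ry":0,"rz":10.5,"fingers":-1},{"tx":-4,"ty":-0.3,"tz":-0.83,"rx":0,"ry":0,"rz":10.5,"fingers":-1},{"tx":-4,"ty":-0.3,"tz":-0.83,"rx":0,"ry":0,"rz":10.5,"fingers":-1},{"tx":-4,"ty":-0.3,"tz":-0.83,"rx":0,"ry":0,"rz":10.5,"fingers":-1},{"tx":-4,"ty":-0.3,"tz":-0.83,"rx":0,"ry":0,"rz":10.5,"fingers":-1},{"tx":-4,"ty":-0.3,"tz":-0.83,"rx":0,"ry":0,"rz":10.5,"fingers":-1},{"tx":-4,"ty":-0.3,"tz":-0.83,"rx":0,"ry":0,"rz":10.5,"fingers":-1}]'; python3 - <<'E'
from h import *
bot.grab_frame("wrist")
M=bot.camera_model("wrist");f=bot.grab_frame("wrist")
import pickle;pickle.dump((M,f),open("w4.pkl","wb"))
c=np.array([.52,-.25]);n=600;ii,jj=np.mgrid[0:n,0:n]
P=np.c_[c[0]+(300-ii.ravel())/4e3,c[1]+(300-jj.ravel())/4e3,np.full(n*n,.079)]
uv=proj("wrist",P,M).astype(np.float32).reshape(n,n,2)
g=cv2.remap(f,uv,None,cv2.INTER_CUBIC);g=cv2.convertScaleAbs(g,alpha=1.5,beta=0)
cv2.imwrite("pics/w4.png",g);print(bot.get_obs()["tcp_pos"],bot.get_obs()["orientation"])
E
```

```text
t: 4.4
tcp_pos: [0.486, -0.251, 0.209]
orientation: [-180.0, -0.1, 8.3]
ft_force: [-0.1, -0.5, 0.0]
finger_gap: 0.0854
[ 0.48573486 -0.25113369  0.20878472] [-1.79988088e+02 -4.23472734e-02  8.20255821e+00]
```

View pics/w4.png

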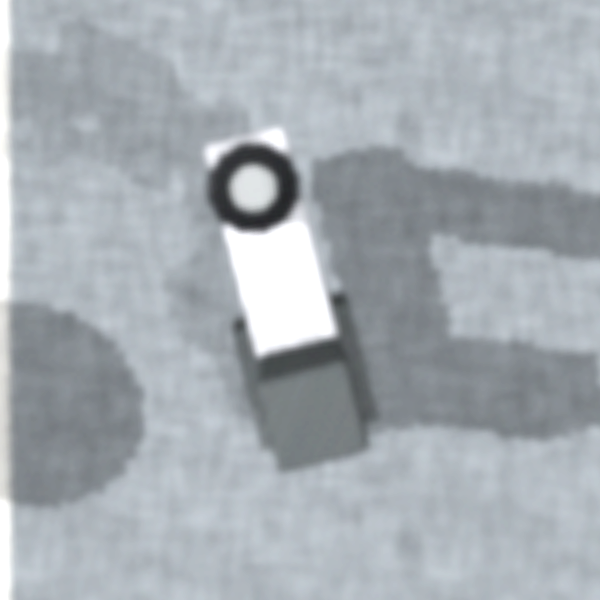

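```bash
python3 -c "
from h import *
delta([.4913,-.2538,.046],14.2)"
```

```text
t [0.1   0.069 3.256] r [-0.001 -0.005 -0.75 ]
```

```bash
python3 -m creep '[{"tx":0.1,"ty":0.07,"tz":0,"rx":0,"ry":0,"rz":-0.75,"fingers":-1},{"tx":0.1,"ty":0.07,"tz":0.5,"rx":0,"ry":0,"rz":-0.75,"fingers":-1},{"tx":0.1,"ty":0.07,"tz":1,"rx":0,"ry":0,"rz":-0.75,"fingers":-1},{"tx":0.1,"ty":0.07,"tz":1.5,"rx":0,"ry":0,"rz":-0.75,"fingers":-1},{"tx":0.1,"ty":0.07,"tz":2,"rx":0,"ry":0,"rz":-0.75,"fingers":-1},{"tx":0.1,"ty":0.07,"tz":2.5,"rx":0,"ry":0,"rz":-0.75,"fingers":-1},{"tx":0.1,"ty":0.07,"tz":2.9,"rx":0,"ry":0,"rz":-0.75,"fingers":-1},{"tx":0.1,"ty":0.07,"tz":3.15,"rx":0,"ry":0,"rz":-0.75,"fingers":-1},{"tx":0.1,"ty":0.07,"tz":3.25,"rx":0,"ry":0,"rz":-0.75,"fingers":-1},{"tx":0.1,"ty":0.07,"tz":3.25,"rx":0,"ry":0,"rz":-0.75,"fingers":-1},{"tx":0.1,"ty":0.07,"tz":3.25,"rx":0,"ry":0,"rz":-0.75,"fingers":-0.2}]'
python3 -m creep '[{"tx":0,"ty":0,"tz":0,"rx":0,"ry":0,"rz":0,"fingers":0.1},{"tx":0,"ty":0,"tz":0,"rx":0,"ry":0,"rz":0,"fingers":0.3},{"tx":0,"ty":0,"tz":0,"rx":0,"ry":0,"rz":0,"fingers":1},{"tx":0,"ty":0,"tz":0,"rx":0,"ry":0,"rz":0,"fingers":1},{"tx":0,"ty":0,"tz":0,"rx":0,"ry":0,"rz":0,"fingers":1},{"tx":0,"ty":0,"tz":0,"rx":0,"ry":0,"rz":0,"fingers":1},{"tx":0,"ty":0,"tz":0,"rx":0,"ry":0,"rz":0,"fingers":1},{"tx":0,"ty":0,"tz":0,"rx":0,"ry":0,"rz":0,"fingers":1}]' 50
```

```text
t: 5.6
tcp_pos: [0.4914, -0.2545, 0.0468]
orientation: [180.0, -0.1, 14.0]
ft_force: [0.1, -0.1, 0.5]
finger_gap: 0.073
t: 6.4
tcp_pos: [0.4912, -0.2541, 0.0463]
orientation: [-180.0, -0.0, 14.0]
ft_force: [-1.3, 1.7, 6.3]
finger_gap: 0.0233
```

```bash
python3 -m creep '[{"tx":0,"ty":0,"tz":-0.4,"rx":0,"ry":0,"rz":0,"fingers":1},{"tx":0,"ty":0,"tz":-0.9,"rx":0,"ry":0,"rz":0,"fingers":1},{"tx":0,"ty":0,"tz":-1.5,"rx":0,"ry":0,"rz":0,"fingers":1},{"tx":0,"ty":0,"tz":-2.1,"rx":0,"ry":0,"rz":0,"fingers":1},{"tx":0,"ty":0,"tz":-2.7,"rx":0,"ry":0,"rz":0,"fingers":1},{"tx":0,"ty":0,"tz":-3.2,"rx":0,"ry":0,"rz":0,"fingers":1},{"tx":0,"ty":0,"tz":-3.4,"rx":0,"ry":0,"rz":0,"fingers":1},{"tx":0,"ty":0,"tz":-3.4,"rx":0,"ry":0,"rz":0,"fingers":1},{"tx":0,"ty":0,"tz":-3.4,"rx":0,"ry":0,"rz":0,"fingers":1}]'
python3 -c "
from h import *
delta([.495,.021,.215],56)"
```

```text
t: 7.3
tcp_pos: [0.4904, -0.2535, 0.2146]
orientation: [-179.9, 0.1, 14.0]
ft_force: [0.5, 0.4, -2.3]
finger_gap: 0.0233
t [ 1.420e+00 -5.304e+00 -4.000e-03] r [-0.01   0.006 -5.245]
```

```bash
python3 -m creep '[{"tx":0.1,"ty":-0.4,"tz":0,"rx":0,"ry":0,"rz":-0.4,"fingers":1},{"tx":0.3,"ty":-1.1,"tz":0,"rx":0,"ry":0,"rz":-1.1,"fingers":1},{"tx":0.5,"ty":-1.8,"tz":0,"rx":0,"ry":0,"rz":-1.8,"fingers":1},{"tx":0.7,"ty":-2.5,"tz":0,"rx":0,"ry":0,"rz":-2.5,"fingers":1},{"tx":0.9,"ty":-3.2,"tz":0,"rx":0,"ry":0,"rz":-3.2,"fingers":1},{"tx":1.1,"ty":-3.9,"tz":0,"rx":0,"ry":0,"rz":-3.9,"fingers":1},{"tx":1.25,"ty":-4.6,"tz":0,"rx":0,"ry":0,"rz":-4.6,"fingers":1},{"tx":1.38,"ty":-5.1,"tz":0,"rx":0,"ry":0,"rz":-5.1,"fingers":1},{"tx":1.42,"ty":-5.3,"tz":0,"rx":0,"ry":0,"rz":-5.25,"fingers":1},{"tx":1.42,"ty":-5.3,"tz":0,"rx":0,"ry":0,"rz":-5.25,"fingers":1},{"tx":1.42,"ty":-5.3,"tz":0,"rx":0,"ry":0,"rz":-5.25,"fingers":1}]'
python3 - <<'E'
from h import *
import pickle
bot.grab_frame("wrist")
o=bot.get_obs();M=bot.camera_model("wrist");f=bot.grab_frame("wrist");pickle.dump((M,f,o),open("w5.pkl","wb"))
delta([.495,.021,.215],56)
A=R.from_euler('xyz',o["orientation"],degrees=True);T=M;n=600
ii,jj=np.mgrid[0:n,0:n]  # tool frame plane: arm top z (24mm..): boss-top plane; up=tool x, right=tool y
def rect(h):
    L=np.c_[(400-ii.ravel())/5e3,(jj.ravel()-300)/5e3,np.full(n*n,.0433-h)]
    uv=proj("wrist",A.apply(L)+o["tcp_pos"],M).astype(np.float32).reshape(n,n,2);return cv2.remap(f,uv,None,cv2.INTER_CUBIC)
g=np.hstack([rect(.100)[:,100:500],rect(.036)[:,100:500]])
cv2.imwrite("pics/w5.png",cv2.convertScaleAbs(g,alpha=1.3))
E
```

```text
t: 8.4
tcp_pos: [0.4955, 0.0187, 0.2155]
orientation: [180.0, 0.1, 55.9]
ft_force: [-0.2, -0.4, -2.3]
finger_gap: 0.0235
t [ 0.035 -0.04   0.015] r [ 0.001  0.004 -0.022]
```

View pics/w5.png

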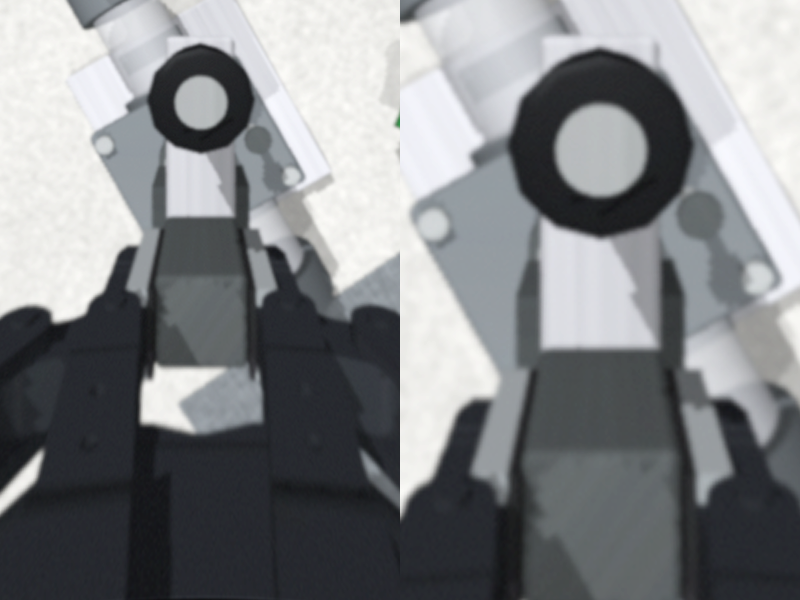

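The crank hangs straight in the grip: handle at rectified (200,98), so 60.4 mm along tool x and 0 mm off sideways. I'll lower it onto the shaft.

```bash
python3 -m creep '[{"tx":0.03,"ty":-0.03,"tz":0.1,"rx":0,"ry":0,"rz":0,"fingers":1},{"tx":0.03,"ty":-0.03,"tz":0.25,"rx":0,"ry":0,"rz":0,"fingers":1},{"tx":0.03,"ty":-0.03,"tz":0.4,"rx":0,"ry":0,"rz":0,"fingers":1},{"tx":0.03,"ty":-0.03,"tz":0.5,"rx":0,"ry":0,"rz":0,"fingers":1},{"tx":0.03,"ty":-0.03,"tz":0.56,"rx":0,"ry":0,"rz":0,"fingers":1},{"tx":0.03,"ty":-0.03,"tz":0.6,"rx":0,"ry":0,"rz":0,"fingers":1},{"tx":0.03,"ty":-0.03,"tz":0.6,"rx":0,"ry":0,"rz":0,"fingers":1},{"tx":0.03,"ty":-0.03,"tz":0.6,"rx":0,"ry":0,"rz":0,"fingers":1}]'
python3 -c "
from h import *
delta([.495,.021,.1683],56)"
```

```text
t: 9.3
tcp_pos: [0.4953, 0.0223, 0.1861]
orientation: [180.0, -0.0, 56.0]
ft_force: [0.7, 0.0, -3.4]
finger_gap: 0.0237
t [-0.025  0.009  0.355] r [ 0.001 -0.001  0.002]
```

```bash
python3 -m creep '[{"tx":-0.02,"ty":0.01,"tz":0.04,"rx":0,"ry":0,"rz":0,"fingers":1},{"tx":-0.02,"ty":0.01,"tz":0.08,"rx":0,"ry":0,"rz":0,"fingers":1},{"tx":-0.02,"ty":0.01,"tz":0.12,"rx":0,"ry":0,"rz":0,"fingers":1},{"tx":-0.02,"ty":0.01,"tz":0.16,"rx":0,"ry":0,"rz":0,"fingers":1},{"tx":-0.02,"ty":0.01,"tz":0.2,"rx":0,"ry":0,"rz":0,"fingers":1},{"tx":-0.02,"ty":0.01,"tz":0.2,"rx":0,"ry":0,"rz":0,"fingers":1}]'
```

```text
t: 9.9
tcp_pos: [0.4949, 0.0212, 0.1756]
orientation: [-180.0, 0.0, 56.0]
ft_force: [-0.2, 0.2, -3.2]
finger_gap: 0.0234
```

```bash
python3 -m creep '[{"tx":0,"ty":0,"tz":0.04,"rx":0,"ry":0,"rz":0,"fingers":1},{"tx":0,"ty":0,"tz":0.08,"rx":0,"ry":0,"rz":0,"fingers":1},{"tx":0,"ty":0,"tz":0.11,"rx":0,"ry":0,"rz":0,"fingers":1},{"tx":0,"ty":0,"tz":0.13,"rx":0,"ry":0,"rz":0,"fingers":1},{"tx":0,"ty":0,"tz":0.14,"rx":0,"ry":0,"rz":0,"fingers":1},{"tx":0,"ty":0,"tz":0.14,"rx":0,"ry":0,"rz":0,"fingers":1}]'
```

```text
t: 10.5
tcp_pos: [0.495, 0.0212, 0.1689]
orientation: [-180.0, 0.0, 56.0]
ft_force: [1.0, 0.7, -3.9]
finger_gap: 0.0231
```

```bash
python3 -m creep '[{"tx":0,"ty":0,"tz":0.01,"rx":0,"ry":0,"rz":0,"fingers":1},{"tx":0,"ty":0,"tz":0.02,"rx":0,"ry":0,"rz":0,"fingers":1},{"tx":0,"ty":0,"tz":0.02,"rx":0,"ry":0,"rz":0,"fingers":1}]'
```

```text
t: 10.8
tcp_pos: [0.4952, 0.0212, 0.1683]
orientation: [-180.0, -0.0, 56.0]
ft_force: [-1.9, -0.0, 3.8]
finger_gap: 0.0232
```

```bash
python3 -m creep '[{"tx":0,"ty":0,"tz":0,"rx":0,"ry":0,"rz":0,"fingers":0},{"tx":0,"ty":0,"tz":0,"rx":0,"ry":0,"rz":0,"fingers":0},{"tx":0,"ty":0,"tz":0,"rx":0,"ry":0,"rz":0,"fingers":0},{"tx":0,"ty":0,"tz":0,"rx":0,"ry":0,"rz":0,"fingers":0},{"tx":0,"ty":0,"tz":-0.3,"rx":0,"ry":0,"rz":0,"fingers":0},{"tx":0,"ty":0,"tz":-0.8,"rx":0,"ry":0,"rz":0,"fingers":0},{"tx":0,"ty":0,"tz":-1.2,"rx":0,"ry":0,"rz":0,"fingers":0},{"tx":0,"ty":0,"tz":-1.6,"rx":0,"ry":0,"rz":0,"fingers":0},{"tx":0,"ty":0,"tz":-1.6,"rx":0,"ry":0,"rz":0,"fingers":0},{"tx":0,"ty":0,"tz":-1.6,"rx":0,"ry":0,"rz":0,"fingers":0}]'
python3 - <<'E'
from h import *
import pickle
bot.grab_frame("wrist")
o=bot.get_obs();M=bot.camera_model("wrist");f=bot.grab_frame("wrist");pickle.dump((M,f,o),open("w6.pkl","wb"))
print(o["tcp_pos"],o["orientation"])
n=600;ii,jj=np.mgrid[0:n,0:n];A=R.from_euler('z',56,degrees=True)
def rect(h): # up = along arm, left = +y of crank
    L=np.c_[(400-ii.ravel())/5e3,(300-jj.ravel())/5e3,np.full(n*n,h)]
    uv=proj("wrist",A.apply(L)+[.495,.021,.125],M).astype(np.float32).reshape(n,n,2);return cv2.remap(f,uv,None,cv2.INTER_CUBIC)
g=np.hstack([rect(.100)[:,100:500],rect(.036)[:,100:500]])
cv2.imwrite("pics/w6.png",cv2.convertScaleAbs(g,alpha=1.3))
E
```

```text
t: 11.8
tcp_pos: [0.4951, 0.0213, 0.2478]
orientation: [180.0, -0.0, 56.0]
ft_force: [-1.2, 0.6, 0.2]
finger_gap: 0.0431
[0.49477277 0.02121272 0.24727836] [-1.79973565e+02  2.22988313e-02  5.60238030e+01]
```

View pics/w6.png

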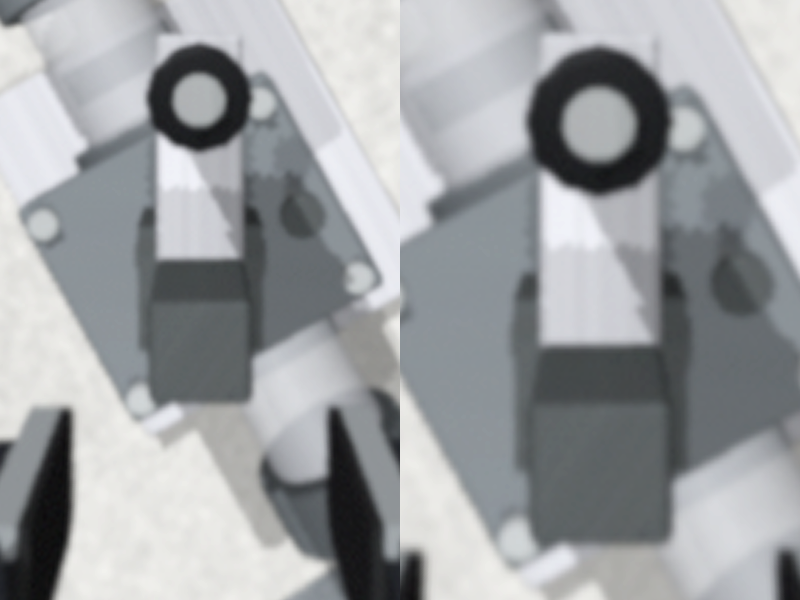

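Crank seated: handle top at (199,98), i.e. 60.4 mm at z = 0.225, matching the full-down prediction. Next, the handle.

```bash
python3 -m creep '[{"tx":0.6,"ty":0,"tz":0,"rx":0,"ry":0,"rz":0,"fingers":0},{"tx":1.2,"ty":0,"tz":0,"rx":0,"ry":0,"rz":0,"fingers":0},{"tx":1.2,"ty":0,"tz":0,"rx":0,"ry":0,"rz":0,"fingers":0},{"tx":1.2,"ty":0,"tz":0.3,"rx":0,"ry":0,"rz":0,"fingers":0},{"tx":1.2,"ty":0,"tz":0.7,"rx":0,"ry":0,"rz":0,"fingers":0},{"tx":1.2,"ty":0,"tz":1.1,"rx":0,"ry":0,"rz":0,"fingers":0},{"tx":1.2,"ty":0,"tz":1.25,"rx":0,"ry":0,"rz":0,"fingers":0},{"tx":1.2,"ty":0,"tz":1.25,"rx":0,"ry":0,"rz":0,"fingers":0},{"tx":1.2,"ty":0,"tz":1.25,"rx":0,"ry":0,"rz":0,"fingers":0.3}]'
python3 -m creep '[{"tx":0,"ty":0,"tz":0,"rx":0,"ry":0,"rz":0,"fingers":1},{"tx":0,"ty":0,"tz":0,"rx":0,"ry":0,"rz":0,"fingers":1},{"tx":0,"ty":0,"tz":0,"rx":0,"ry":0,"rz":0,"fingers":1},{"tx":0,"ty":0,"tz":0,"rx":0,"ry":0,"rz":0,"fingers":1},{"tx":0,"ty":0,"tz":0,"rx":0,"ry":0,"rz":0,"fingers":1},{"tx":0,"ty":0,"tz":0,"rx":0,"ry":0,"rz":0,"fingers":1},{"tx":0,"ty":0,"tz":0,"rx":0,"ry":0,"rz":0,"fingers":1}]' 60
cat >> h.py <<'E'
C=np.array([.495,.021])
def state():
    o=bot.get_obs();d=o["tcp_pos"][:2]-C;r=np.hypot(*d);e=d/r;t=np.array([e[1],-e[0]]);F=o["ft_force"]
    # F = force on tool; resisting clockwise motion shows as -t
    return o,dict(t=round(o["t"],2),ang=round(np.degrees(np.arctan2(d[1],d[0])),1),r=round(r*1e3,1),z=round(o["tcp_pos"][2],4),Ftan=round(-F[:2]@t,1),Frad=round(F[:2]@e,1),Fz=round(F[2],1))
E
python3 -c "
from h import *
print(state()[1])"
```

```text
t: 12.8
tcp_pos: [0.5286, 0.0705, 0.1857]
orientation: [180.0, -0.0, 56.0]
ft_force: [0.2, 0.8, 0.7]
finger_gap: 0.0303
t: 13.5
tcp_pos: [0.5291, 0.0712, 0.1859]
orientation: [180.0, -0.1, 56.0]
ft_force: [0.6, 0.3, 5.9]
finger_gap: 0.0208
{'t': 13.5, 'ang': np.float64(55.8), 'r': np.float64(60.7), 'z': np.float64(0.1859), 'Ftan': np.float64(-0.3), 'Frad': np.float64(0.6), 'Fz': np.float64(5.9)}
```

```bash
python3 -m creep '[{"tx":-0.005,"ty":0.105,"tz":0,"rx":0,"ry":0,"rz":0,"fingers":1},{"tx":-0.018,"ty":0.208,"tz":0,"rx":0,"ry":0,"rz":0,"fingers":1},{"tx":-0.072,"ty":0.41,"tz":0,"rx":0,"ry":0,"rz":0,"fingers":1},{"tx":-0.161,"ty":0.6,"tz":0,"rx":0,"ry":0,"rz":0,"fingers":1}]'; python3 -c "
from h import *
print(state()[1])"
python3 -m creep '[{"tx":-0.12,"ty":0.171,"tz":0,"rx":0,"ry":0,"rz":0,"fingers":1},{"tx":-0.268,"ty":0.319,"tz":0,"rx":0,"ry":0,"rz":0,"fingers":1},{"tx":-0.439,"ty":0.439,"tz":0,"rx":0,"ry":0,"rz":0,"fingers":1}]'; python3 -c "
from h import *
print(state()[1])"
```

```text
t: 13.9
tcp_pos: [0.5492, 0.0483, 0.1857]
orientation: [-180.0, -0.0, 56.1]
ft_force: [-1.2, 2.1, 6.6]
finger_gap: 0.0205
{'t': 13.9, 'ang': np.float64(26.8), 'r': np.float64(60.7), 'z': np.float64(0.1857), 'Ftan': np.float64(2.5), 'Frad': np.float64(-0.1), 'Fz': np.float64(6.6)}
t: 14.2
tcp_pos: [0.5554, 0.0174, 0.1858]
orientation: [180.0, -0.1, 56.1]
ft_force: [-0.4, 1.7, 5.9]
finger_gap: 0.021
{'t': 14.2, 'ang': np.float64(-3.4), 'r': np.float64(60.5), 'z': np.float64(0.1858), 'Ftan': np.float64(1.7), 'Frad': np.float64(-0.5), 'Fz': np.float64(5.9)}
```

```bash
python3 -m creep '[{"tx":-0.289,"ty":0.12,"tz":0,"rx":0,"ry":0,"rz":0,"fingers":1},{"tx":-0.6,"ty":0.161,"tz":0,"rx":0,"ry":0,"rz":0,"fingers":1},{"tx":-0.911,"ty":0.12,"tz":0,"rx":0,"ry":0,"rz":0,"fingers":1},{"tx":-1.2,"ty":0,"tz":0,"rx":0,"ry":0,"rz":0,"fingers":1},{"tx":-1.449,"ty":-0.19,"tz":0,"rx":0,"ry":0,"rz":0,"fingers":1},{"tx":-1.639,"ty":-0.439,"tz":0,"rx":0,"ry":0,"rz":0,"fingers":1},{"tx":-1.759,"ty":-0.728,"tz":0,"rx":0,"ry":0,"rz":0,"fingers":1},{"tx":-1.8,"ty":-1.039,"tz":0,"rx":0,"ry":0,"rz":0,"fingers":1},{"tx":-1.759,"ty":-1.35,"tz":0,"rx":0,"ry":0,"rz":0,"fingers":1},{"tx":-1.639,"ty":-1.639,"tz":0,"rx":0,"ry":0,"rz":0,"fingers":1},{"tx":-1.449,"ty":-1.888,"tz":0,"rx":0,"ry":0,"rz":0,"fingers":1},{"tx":-1.2,"ty":-2.078,"tz":0,"rx":0,"ry":0,"rz":0,"fingers":1}]'; python3 -c "
from h import *
print(state()[1],bot.get_obs()['qpos'])"
```

```text
t: 15.4
tcp_pos: [0.4347, 0.0253, 0.1859]
orientation: [-180.0, -0.0, 56.0]
ft_force: [2.2, -2.9, 5.9]
finger_gap: 0.0207
{'t': 15.4, 'ang': np.float64(175.9), 'r': np.float64(60.4), 'z': np.float64(0.1859), 'Ftan': np.float64(2.7), 'Frad': np.float64(-2.4), 'Fz': np.float64(5.9)} [-58.30062793  -9.71481902  45.58648502 117.41833039   7.36125978
  69.57088984 -49.72558058]
```

```bash
python3 -m creep '[{"tx":0.289,"ty":-0.12,"tz":0,"rx":0,"ry":0,"rz":0,"fingers":1},{"tx":0.6,"ty":-0.161,"tz":0,"rx":0,"ry":0,"rz":0,"fingers":1},{"tx":0.911,"ty":-0.12,"tz":0,"rx":0,"ry":0,"rz":0,"fingers":1},{"tx":1.2,"ty":0,"tz":0,"rx":0,"ry":0,"rz":0,"fingers":1},{"tx":1.449,"ty":0.19,"tz":0,"rx":0,"ry":0,"rz":0,"fingers":1},{"tx":1.639,"ty":0.439,"tz":0,"rx":0,"ry":0,"rz":0,"fingers":1},{"tx":1.759,"ty":0.728,"tz":0,"rx":0,"ry":0,"rz":0,"fingers":1},{"tx":1.8,"ty":1.039,"tz":0,"rx":0,"ry":0,"rz":0,"fingers":1},{"tx":1.759,"ty":1.35,"tz":0,"rx":0,"ry":0,"rz":0,"fingers":1},{"tx":1.639,"ty":1.639,"tz":0,"rx":0,"ry":0,"rz":0,"fingers":1},{"tx":1.449,"ty":1.888,"tz":0,"rx":0,"ry":0,"rz":0,"fingers":1},{"tx":1.2,"ty":2.078,"tz":0,"rx":0,"ry":0,"rz":0,"fingers":1}]'; python3 -c "
from h import *
print(state()[1])"
python3 -m creep '[{"tx":-0.289,"ty":0.12,"tz":0,"rx":0,"ry":0,"rz":0,"fingers":1},{"tx":-0.6,"ty":0.161,"tz":0,"rx":0,"ry":0,"rz":0,"fingers":1},{"tx":-0.911,"ty":0.12,"tz":0,"rx":0,"ry":0,"rz":0,"fingers":1},{"tx":-1.2,"ty":0,"tz":0,"rx":0,"ry":0,"rz":0,"fingers":1},{"tx":-1.449,"ty":-0.19,"tz":0,"rx":0,"ry":0,"rz":0,"fingers":1},{"tx":-1.639,"ty":-0.439,"tz":0,"rx":0,"ry":0,"rz":0,"fingers":1},{"tx":-1.759,"ty":-0.728,"tz":0,"rx":0,"ry":0,"rz":0,"fingers":1},{"tx":-1.8,"ty":-1.039,"tz":0,"rx":0,"ry":0,"rz":0,"fingers":1}]'; python3 - <<'E'
from h import *
import pickle
print(state()[1])
bot.grab_frame("wrist")
o=bot.get_obs();M=bot.camera_model("wrist");f=bot.grab_frame("wrist");pickle.dump((M,f,o),open("w7.pkl","wb"))
for q in("pin_head",):print(q,[(round(d["conf"],2),np.round(d["rect"],1).tolist()) for d in bot.masks_of("wrist",q)])
for z in (.111,.12,.13): print(z,proj("wrist",[[.495+.036*np.cos(np.radians(a)),.021+.036*np.sin(np.radians(a)),z] for a in (-4,)],M))
cv2.imwrite("pics/w7.png",cv2.convertScaleAbs(cv2.resize(f,(768,576)),alpha=1.2))
E
```

```text
t: 16.6
tcp_pos: [0.5555, 0.0174, 0.1857]
orientation: [-180.0, -0.0, 56.1]
ft_force: [-2.9, 2.3, 7.0]
finger_gap: 0.0212
{'t': 16.6, 'ang': np.float64(-3.4), 'r': np.float64(60.6), 'z': np.float64(0.1857), 'Ftan': np.float64(2.1), 'Frad': np.float64(-3.0), 'Fz': np.float64(7.0)}
t: 17.4
tcp_pos: [0.4616, -0.0296, 0.1859]
orientation: [179.9, -0.0, 55.9]
ft_force: [2.1, -0.7, 2.3]
finger_gap: 0.0206
{'t': 17.4, 'ang': np.float64(-123.4), 'r': np.float64(60.6), 'z': np.float64(0.1859), 'Ftan': np.float64(2.2), 'Frad': np.float64(-0.6), 'Fz': np.float64(2.3)}
pin_head [(0.67, [309.1, 104.4, 19.0, 22.2])]
0.111 [[303.44851269 105.06570813]]
0.12 [[305.3518095  104.77499591]]
0.13 [[307.66342856 104.42508779]]
```

View pics/w7.png

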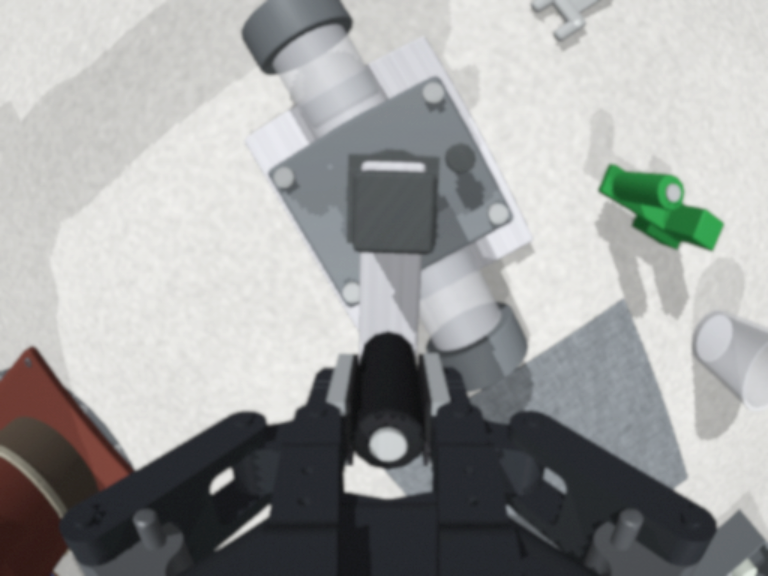

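```bash
python3 - <<'E'
from h import *
import pickle
M,f,o=pickle.load(open("w7.pkl","rb"));M2,f2=pickle.load(open("w2.pkl","rb"))
print(unproj("wrist",[[471/1.5,194/1.5],[460/1.5,158/1.5]],.106,M))
def rect(M,f):
    n=400;ii,jj=np.mgrid[0:n,0:n]
    P=np.c_[.555-ii.ravel()/4e3,.06-jj.ravel()/4e3,np.full(n*n,.106)]
    uv=proj("wrist",P,M).astype(np.float32).reshape(n,n,2);return cv2.remap(f,uv,None,cv2.INTER_CUBIC)
g=np.hstack([rect(M2,f2),rect(M,f)]);cv2.imwrite("pics/w8.png",cv2.convertScaleAbs(g,alpha=1.5,beta=-20))
E
```

```text
[[ 0.52842029 -0.00156878  0.106     ]
 [ 0.53356467  0.01672105  0.106     ]]
```

View pics/w8.png

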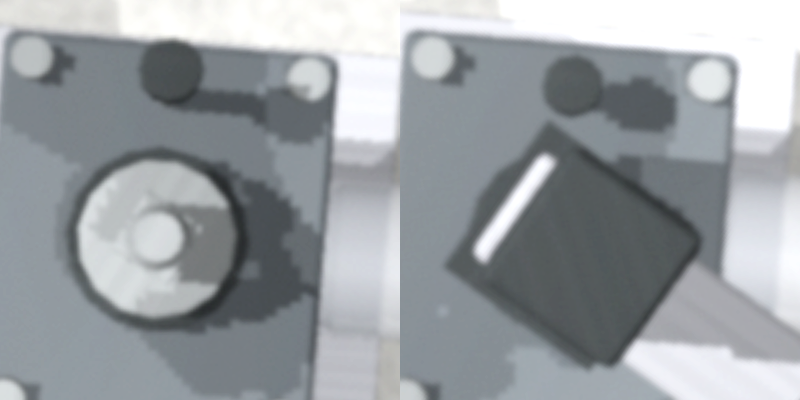

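Views so far: 9. The pin's shadow (left (297,113), right (645,103)) suggests about 12–14 mm of lift left. One more turn is safe, then I'll measure the shadow again.

```bash
python3 -m creep '[{"tx":0.041,"ty":-0.311,"tz":0,"rx":0,"ry":0,"rz":0,"fingers":1},{"tx":0.161,"ty":-0.6,"tz":0,"rx":0,"ry":0,"rz":0,"fingers":1},{"tx":0.351,"ty":-0.849,"tz":0,"rx":0,"ry":0,"rz":0,"fingers":1},{"tx":0.6,"ty":-1.039,"tz":0,"rx":0,"ry":0,"rz":0,"fingers":1},{"tx":0.889,"ty":-1.159,"tz":0,"rx":0,"ry":0,"rz":0,"fingers":1},{"tx":1.2,"ty":-1.2,"tz":0,"rx":0,"ry":0,"rz":0,"fingers":1},{"tx":1.511,"ty":-1.159,"tz":0,"rx":0,"ry":0,"rz":0,"fingers":1},{"tx":1.8,"ty":-1.039,"tz":0,"rx":0,"ry":0,"rz":0,"fingers":1},{"tx":2.049,"ty":-0.849,"tz":0,"rx":0,"ry":0,"rz":0,"fingers":1},{"tx":2.239,"ty":-0.6,"tz":0,"rx":0,"ry":0,"rz":0,"fingers":1},{"tx":2.359,"ty":-0.311,"tz":0,"rx":0,"ry":0,"rz":0,"fingers":1},{"tx":2.4,"ty":0,"tz":0,"rx":0,"ry":0,"rz":0,"fingers":1}]'; python3 -c "
from h import *
print(state()[1])"
python3 -m creep '[{"tx":-0.041,"ty":0.311,"tz":0,"rx":0,"ry":0,"rz":0,"fingers":1},{"tx":-0.161,"ty":0.6,"tz":0,"rx":0,"ry":0,"rz":0,"fingers":1},{"tx":-0.351,"ty":0.849,"tz":0,"rx":0,"ry":0,"rz":0,"fingers":1},{"tx":-0.6,"ty":1.039,"tz":0,"rx":0,"ry":0,"rz":0,"fingers":1},{"tx":-0.889,"ty":1.159,"tz":0,"rx":0,"ry":0,"rz":0,"fingers":1},{"tx":-1.2,"ty":1.2,"tz":0,"rx":0,"ry":0,"rz":0,"fingers":1},{"tx":-1.511,"ty":1.159,"tz":0,"rx":0,"ry":0,"rz":0,"fingers":1},{"tx":-1.8,"ty":1.039,"tz":0,"rx":0,"ry":0,"rz":0,"fingers":1},{"tx":-2.049,"ty":0.849,"tz":0,"rx":0,"ry":0,"rz":0,"fingers":1},{"tx":-2.239,"ty":0.6,"tz":0,"rx":0,"ry":0,"rz":0,"fingers":1},{"tx":-2.359,"ty":0.311,"tz":0,"rx":0,"ry":0,"rz":0,"fingers":1},{"tx":-2.4,"ty":0,"tz":0,"rx":0,"ry":0,"rz":0,"fingers":1}]'; python3 - <<'E'
from h import *
import pickle
print(state()[1])
bot.grab_frame("wrist")
o=bot.get_obs();M=bot.camera_model("wrist");f=bot.grab_frame("wrist");pickle.dump((M,f,o),open("w9.pkl","wb"))
M0,f0,_=pickle.load(open("w7.pkl","rb"))
def rect(M,f):
    n=200;ii,jj=np.mgrid[0:2*n,0:2*n]
    P=np.c_[.550-ii.ravel()/8e3,.035-jj.ravel()/8e3,np.full(4*n*n,.106)]
    uv=proj("wrist",P,M).astype(np.float32).reshape(2*n,2*n,2);return cv2.remap(f,uv,None,cv2.INTER_CUBIC)
g=np.hstack([rect(M0,f0),rect(M,f)]);cv2.imwrite("pics/w9.png",cv2.convertScaleAbs(g,alpha=1.5,beta=-20))
E
```

```text
t: 18.75
tcp_pos: [0.5291, 0.0715, 0.1855]
orientation: [-180.0, 0.0, 56.1]
ft_force: [-3.9, -1.8, 7.7]
finger_gap: 0.0209
{'t': 18.75, 'ang': np.float64(56.0), 'r': np.float64(60.9), 'z': np.float64(0.1855), 'Ftan': np.float64(2.3), 'Frad': np.float64(-3.7), 'Fz': np.float64(7.7)}
t: 19.95
tcp_pos: [0.4618, -0.0296, 0.1859]
orientation: [179.9, -0.0, 55.9]
ft_force: [3.5, -1.0, 2.6]
finger_gap: 0.0208
{'t': 19.95, 'ang': np.float64(-123.3), 'r': np.float64(60.5), 'z': np.float64(0.1859), 'Ftan': np.float64(3.5), 'Frad': np.float64(-1.1), 'Fz': np.float64(2.6)}
```

View pics/w9.png

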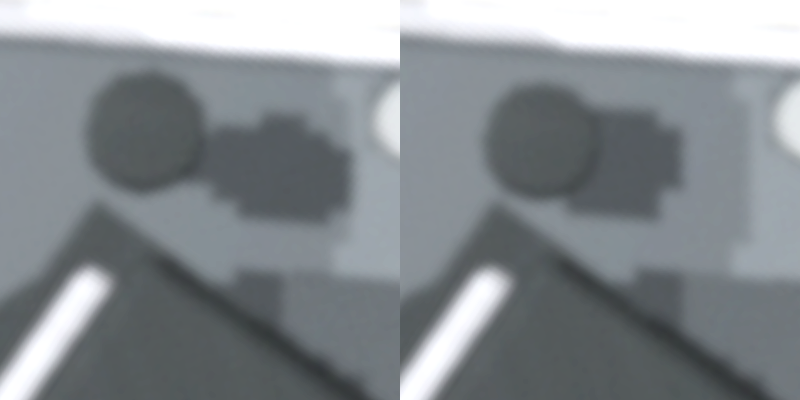

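Views so far: 11. The shadow's right edge moved from 352 to 282 px for 8 mm, so about 5.7 mm (roughly 255°) remains. I'll turn 150° more and read the shadow edge numerically.

```bash
python3 -m creep '[{"tx":0.041,"ty":-0.311,"tz":0,"rx":0,"ry":0,"rz":0,"fingers":1},{"tx":0.161,"ty":-0.6,"tz":0,"rx":0,"ry":0,"rz":0,"fingers":1},{"tx":0.351,"ty":-0.849,"tz":0,"rx":0,"ry":0,"rz":0,"fingers":1},{"tx":0.6,"ty":-1.039,"tz":0,"rx":0,"ry":0,"rz":0,"fingers":1},{"tx":0.889,"ty":-1.159,"tz":0,"rx":0,"ry":0,"rz":0,"fingers":1},{"tx":1.2,"ty":-1.2,"tz":0,"rx":0,"ry":0,"rz":0,"fingers":1},{"tx":1.511,"ty":-1.159,"tz":0,"rx":0,"ry":0,"rz":0,"fingers":1},{"tx":1.8,"ty":-1.039,"tz":0,"rx":0,"ry":0,"rz":0,"fingers":1},{"tx":2.049,"ty":-0.849,"tz":0,"rx":0,"ry":0,"rz":0,"fingers":1},{"tx":2.239,"ty":-0.6,"tz":0,"rx":0,"ry":0,"rz":0,"fingers":1}]'; cat >> h.py <<'E'
def rect(M,f,n=400):
    ii,jj=np.mgrid[0:n,0:n]
    P=np.c_[.550-ii.ravel()/8e3,.035-jj.ravel()/8e3,np.full(n*n,.106)]
    uv=proj("wrist",P,M).astype(np.float32).reshape(n,n,2);return cv2.remap(f,uv,None,cv2.INTER_CUBIC)
def prof(M,f):
    g=cv2.cvtColor(rect(M,f),cv2.COLOR_BGR2GRAY)
    for r in(130,150,170,190):print(r,np.round(g[r-6:r+7].mean(0)[60:380:8]).astype(int).tolist())
E
python3 - <<'E'
from h import *
import pickle
print(state()[1])
bot.grab_frame("wrist")
o=bot.get_obs();M=bot.camera_model("wrist");f=bot.grab_frame("wrist");pickle.dump((M,f,o),open("w10.pkl","wb"))
M0,f0,_=pickle.load(open("w9.pkl","rb"));prof(M0,f0);print();prof(M,f)
for q in("pin_head",):print(q,[(round(d["conf"],2),np.round(d["rect"],1).tolist()) for d in bot.masks_of("wrist",q)])
E
```

```text
t: 21.05
tcp_pos: [0.4997, 0.0816, 0.1856]
orientation: [-180.0, 0.0, 56.1]
ft_force: [-1.5, -3.6, 7.1]
finger_gap: 0.0208
{'t': 21.05, 'ang': np.float64(85.6), 'r': np.float64(60.8), 'z': np.float64(0.1856), 'Ftan': np.float64(1.2), 'Frad': np.float64(-3.7), 'Fz': np.float64(7.1)}
130 [109, 110, 107, 97, 83, 77, 76, 76, 76, 75, 75, 75, 74, 74, 73, 73, 71, 68, 72, 75, 73, 74, 73, 73, 75, 81, 85, 89, 99, 106, 107, 107, 107, 106, 106, 107, 112, 120, 119, 125]
150 [110, 109, 106, 93, 79, 75, 75, 74, 74, 74, 73, 73, 72, 73, 72, 72, 69, 67, 71, 73, 73, 73, 73, 73, 73, 73, 73, 79, 95, 105, 107, 106, 106, 106, 106, 107, 112, 120, 121, 119]
170 [110, 110, 109, 101, 87, 76, 74, 74, 74, 74, 73, 72, 72, 72, 71, 67, 65, 69, 73, 73, 73, 73, 73, 73, 73, 73, 73, 78, 95, 105, 106, 106, 106, 106, 106, 107, 113, 121, 123, 124]
190 [109, 109, 109, 108, 105, 95, 84, 77, 73, 70, 70, 70, 69, 68, 65, 69, 72, 73, 73, 73, 74, 73, 73, 73, 74, 82, 90, 93, 99, 105, 106, 106, 106, 106, 106, 107, 113, 121, 124, 123]

130 [107, 100, 94, 91, 88, 79, 68, 65, 70, 75, 76, 76, 76, 75, 75, 74, 74, 73, 73, 74, 76, 81, 89, 99, 106, 108, 109, 109, 109, 109, 109, 109, 108, 108, 109, 109, 108, 107, 106, 105]
150 [108, 102, 95, 91, 84, 70, 62, 67, 74, 76, 76, 76, 76, 76, 76, 75, 75, 75, 74, 74, 75, 76, 79, 82, 86, 95, 104, 108, 109, 109, 108, 109, 108, 108, 108, 108, 108, 108, 108, 106]
170 [109, 106, 102, 97, 88, 75, 63, 63, 70, 75, 75, 75, 75, 74, 74, 74, 74, 73, 72, 72, 74, 76, 81, 86, 91, 96, 103, 107, 109, 109, 108, 108, 108, 109, 108, 108, 108, 109, 108, 108]
190 [108, 109, 108, 107, 105, 101, 93, 78, 68, 67, 71, 74, 75, 74, 74, 74, 73, 74, 74, 76, 79, 83, 93, 102, 107, 109, 108, 108, 108, 108, 108, 108, 108, 108, 109, 108, 108, 108, 108, 108]
pin_head [(0.52, [330.0, 249.2, 13.2, 20.0])]
```

```bash
cat > g.py <<'E'
import sys
from h import *
s=state()[1];print(*[f"{k}={v}" for k,v in s.items()]);sys.exit(s["Ftan"]>4.8)
E
python3 -m creep '[{"tx":0.089,"ty":0.19,"tz":0,"rx":0,"ry":0,"rz":0,"fingers":1},{"tx":0.143,"ty":0.392,"tz":0,"rx":0,"ry":0,"rz":0,"fingers":1}]' >/dev/null && python3 g.py && python3 -m creep '[{"tx":0.018,"ty":0.208,"tz":0,"rx":0,"ry":0,"rz":0,"fingers":1},{"tx":0,"ty":0.416,"tz":0,"rx":0,"ry":0,"rz":0,"fingers":1}]' >/dev/null && python3 g.py && python3 -m creep '[{"tx":-0.054,"ty":0.202,"tz":0,"rx":0,"ry":0,"rz":0,"fingers":1},{"tx":-0.143,"ty":0.392,"tz":0,"rx":0,"ry":0,"rz":0,"fingers":1}]' >/dev/null && python3 g.py && python3 -m creep '[{"tx":0,"ty":0,"tz":0,"rx":0,"ry":0,"rz":0,"fingers":1},{"tx":0,"ty":0,"tz":0,"rx":0,"ry":0,"rz":0,"fingers":1}]' >/dev/null && python3 g.py
```

```text
t=21.4 ang=66.1 r=60.7 z=0.1856 Ftan=2.5 Frad=-1.5 Fz=6.9False
```

```bash
sed -i 's/sys.exit(s\["Ftan"\]>4.8)/sys.exit(int(s["Ftan"]>4.8))/' g.py
python3 -m creep '[{"tx":0.018,"ty":0.208,"tz":0,"rx":0,"ry":0,"rz":0,"fingers":1},{"tx":0,"ty":0.416,"tz":0,"rx":0,"ry":0,"rz":0,"fingers":1}]' >/dev/null && python3 g.py && python3 -m creep '[{"tx":-0.054,"ty":0.202,"tz":0,"rx":0,"ry":0,"rz":0,"fingers":1},{"tx":-0.143,"ty":0.392,"tz":0,"rx":0,"ry":0,"rz":0,"fingers":1}]' >/dev/null && python3 g.py && python3 -m creep '[{"tx":0,"ty":0,"tz":0,"rx":0,"ry":0,"rz":0,"fingers":1},{"tx":0,"ty":0,"tz":0,"rx":0,"ry":0,"rz":0,"fingers":1}]' >/dev/null && python3 g.py
```

```text
t=21.6 ang=46.2 r=60.8 z=0.1855 Ftan=3.1 Frad=-1.9 Fz=7.0
t=21.8 ang=26.4 r=60.7 z=0.1856 Ftan=1.5 Frad=-2.2 Fz=7.0
t=22.0 ang=25.4 r=60.5 z=0.1857 Ftan=0.1 Frad=0.6 Fz=6.0
```

```bash

python3 -m creep '[{"tx":-0.0115,"ty":0.0164,"tz":0,"rx":0,"ry":0,"rz":0,"fingers":1}]' >/dev/null && python3 g.py && python3 -m creep '[{"tx":-0.0115,"ty":0.0164,"tz":0,"rx":0,"ry":0,"rz":0,"fingers":1}]' >/dev/null && python3 g.py && python3 -m creep '[{"tx":-0.0115,"ty":0.0164,"tz":0,"rx":0,"ry":0,"rz":0,"fingers":1}]' >/dev/null && python3 g.py && python3 -m creep '[{"tx":-0.0115,"ty":0.0164,"tz":0,"rx":0,"ry":0,"rz":0,"fingers":1}]' >/dev/null && python3 g.py && python3 -m creep '[{"tx":-0.0115,"ty":0.0164,"tz":0,"rx":0,"ry":0,"rz":0,"fingers":1}]' >/dev/null && python3 g.py && python3 -m creep '[{"tx":-0.0115,"ty":0.0164,"tz":0,"rx":0,"ry":0,"rz":0,"fingers":1}]' >/dev/null && python3 g.py && python3 -m creep '[{"tx":-0.0115,"ty":0.0164,"tz":0,"rx":0,"ry":0,"rz":0,"fingers":1}]' >/dev/null && python3 g.py && python3 -m creep '[{"tx":-0.0115,"ty":0.0164,"tz":0,"rx":0,"ry":0,"rz":0,"fingers":1}]' >/dev/null && python3 g.py && python3 -m creep '[{"tx":-0.0115,"ty":0.0164,"tz":0,"rx":0,"ry":0,"rz":0,"fingers":1}]' >/dev/null && python3 g.py && python3 -m creep '[{"tx":-0.0115,"ty":0.0164,"tz":0,"rx":0,"ry":0,"rz":0,"fingers":1}]' >/dev/null && python3 g.py
```

```text
t=22.1 ang=24.9 r=60.5 z=0.1857 Ftan=0.5 Frad=-0.6 Fz=5.9
t=22.2 ang=24.5 r=60.5 z=0.1857 Ftan=2.5 Frad=0.4 Fz=7.1
t=22.3 ang=23.8 r=60.5 z=0.1857 Ftan=2.6 Frad=-0.7 Fz=7.3
t=22.4 ang=22.8 r=60.5 z=0.1857 Ftan=1.8 Frad=0.6 Fz=7.4
t=22.5 ang=21.9 r=60.4 z=0.1857 Ftan=1.5 Frad=-0.8 Fz=6.5
t=22.6 ang=21.0 r=60.5 z=0.1857 Ftan=3.3 Frad=0.7 Fz=6.4
t=22.7 ang=20.0 r=60.5 z=0.1857 Ftan=2.2 Frad=1.1 Fz=7.1
t=22.8 ang=19.0 r=60.5 z=0.1857 Ftan=2.4 Frad=0.9 Fz=7.0
t=22.9 ang=18.1 r=60.5 z=0.1857 Ftan=2.3 Frad=-0.1 Fz=6.4
t=23.0 ang=17.1 r=60.5 z=0.1857 Ftan=1.7 Frad=0.2 Fz=7.7
```

The arm is soft sideways, roughly 2 N of lag per mm, so 3 mm per guarded call stays well below 18 N.

```bash

python3 -m creep '[{"tx":-0.0197,"ty":0.0226,"tz":0,"rx":0,"ry":0,"rz":0,"fingers":1},{"tx":-0.0394,"ty":0.0453,"tz":0,"rx":0,"ry":0,"rz":0,"fingers":1}]' >/dev/null && python3 g.py && python3 -m creep '[{"tx":-0.0208,"ty":0.0216,"tz":0,"rx":0,"ry":0,"rz":0,"fingers":1},{"tx":-0.0417,"ty":0.0432,"tz":0,"rx":0,"ry":0,"rz":0,"fingers":1}]' >/dev/null && python3 g.py && python3 -m creep '[{"tx":-0.022,"ty":0.0205,"tz":0,"rx":0,"ry":0,"rz":0,"fingers":1},{"tx":-0.0439,"ty":0.0409,"tz":0,"rx":0,"ry":0,"rz":0,"fingers":1}]' >/dev/null && python3 g.py && python3 -m creep '[{"tx":-0.023,"ty":0.0193,"tz":0,"rx":0,"ry":0,"rz":0,"fingers":1},{"tx":-0.046,"ty":0.0386,"tz":0,"rx":0,"ry":0,"rz":0,"fingers":1}]' >/dev/null && python3 g.py && python3 -m creep '[{"tx":-0.024,"ty":0.018,"tz":0,"rx":0,"ry":0,"rz":0,"fingers":1},{"tx":-0.0479,"ty":0.0361,"tz":0,"rx":0,"ry":0,"rz":0,"fingers":1}]' >/dev/null && python3 g.py && python3 -m creep '[{"tx":-0.0249,"ty":0.0168,"tz":0,"rx":0,"ry":0,"rz":0,"fingers":1},{"tx":-0.0497,"ty":0.0336,"tz":0,"rx":0,"ry":0,"rz":0,"fingers":1}]' >/dev/null && python3 g.py && python3 -m creep '[{"tx":-0.0257,"ty":0.0155,"tz":0,"rx":0,"ry":0,"rz":0,"fingers":1},{"tx":-0.0514,"ty":0.0309,"tz":0,"rx":0,"ry":0,"rz":0,"fingers":1}]' >/dev/null && python3 g.py && python3 -m creep '[{"tx":-0.0265,"ty":0.0141,"tz":0,"rx":0,"ry":0,"rz":0,"fingers":1},{"tx":-0.053,"ty":0.0282,"tz":0,"rx":0,"ry":0,"rz":0,"fingers":1}]' >/dev/null && python3 g.py
```

```text
t=23.2 ang=14.3 r=60.5 z=0.1857 Ftan=2.4 Frad=0.7 Fz=7.7
t=23.4 ang=11.4 r=60.5 z=0.1857 Ftan=1.8 Frad=-0.4 Fz=7.2
t=23.6 ang=8.6 r=60.5 z=0.1857 Ftan=1.7 Frad=0.0 Fz=6.7
t=23.8 ang=5.8 r=60.4 z=0.1857 Ftan=2.2 Frad=0.2 Fz=7.7
t=24.0 ang=2.9 r=60.4 z=0.1858 Ftan=1.9 Frad=-0.1 Fz=6.5
t=24.2 ang=0.1 r=60.4 z=0.1858 Ftan=2.5 Frad=1.0 Fz=6.7
t=24.4 ang=-2.8 r=60.4 z=0.1858 Ftan=2.0 Frad=-0.1 Fz=6.8
t=24.6 ang=-5.6 r=60.4 z=0.1858 Ftan=2.0 Frad=0.3 Fz=6.7
```

```bash

python3 -m creep '[{"tx":-0.027,"ty":0.0132,"tz":0,"rx":0,"ry":0,"rz":0,"fingers":1},{"tx":-0.0539,"ty":0.0263,"tz":0,"rx":0,"ry":0,"rz":0,"fingers":1}]' >/dev/null && python3 g.py && python3 -m creep '[{"tx":-0.0276,"ty":0.0117,"tz":0,"rx":0,"ry":0,"rz":0,"fingers":1},{"tx":-0.0552,"ty":0.0234,"tz":0,"rx":0,"ry":0,"rz":0,"fingers":1}]' >/dev/null && python3 g.py && python3 -m creep '[{"tx":-0.0282,"ty":0.0103,"tz":0,"rx":0,"ry":0,"rz":0,"fingers":1},{"tx":-0.0564,"ty":0.0205,"tz":0,"rx":0,"ry":0,"rz":0,"fingers":1}]' >/dev/null && python3 g.py && python3 -m creep '[{"tx":-0.0287,"ty":0.0088,"tz":0,"rx":0,"ry":0,"rz":0,"fingers":1},{"tx":-0.0574,"ty":0.0175,"tz":0,"rx":0,"ry":0,"rz":0,"fingers":1}]' >/dev/null && python3 g.py && python3 -m creep '[{"tx":-0.0291,"ty":0.0073,"tz":0,"rx":0,"ry":0,"rz":0,"fingers":1},{"tx":-0.0582,"ty":0.0145,"tz":0,"rx":0,"ry":0,"rz":0,"fingers":1}]' >/dev/null && python3 g.py && python3 -m creep '[{"tx":-0.0295,"ty":0.0057,"tz":0,"rx":0,"ry":0,"rz":0,"fingers":1},{"tx":-0.0589,"ty":0.0114,"tz":0,"rx":0,"ry":0,"rz":0,"fingers":1}]' >/dev/null && python3 g.py && python3 -m creep '[{"tx":-0.0297,"ty":0.0042,"tz":0,"rx":0,"ry":0,"rz":0,"fingers":1},{"tx":-0.0594,"ty":0.0084,"tz":0,"rx":0,"ry":0,"rz":0,"fingers":1}]' >/dev/null && python3 g.py && python3 -m creep '[{"tx":-0.0299,"ty":0.0026,"tz":0,"rx":0,"ry":0,"rz":0,"fingers":1},{"tx":-0.0598,"ty":0.0052,"tz":0,"rx":0,"ry":0,"rz":0,"fingers":1}]' >/dev/null && python3 g.py && python3 -m creep '[{"tx":-0.03,"ty":0.001,"tz":0,"rx":0,"ry":0,"rz":0,"fingers":1},{"tx":-0.06,"ty":0.0021,"tz":0,"rx":0,"ry":0,"rz":0,"fingers":1}]' >/dev/null && python3 g.py
```

```text
t=24.8 ang=-8.5 r=60.3 z=0.1858 Ftan=2.1 Frad=0.2 Fz=6.5
t=25.0 ang=-11.3 r=60.3 z=0.1859 Ftan=1.8 Frad=0.5 Fz=5.7
t=25.2 ang=-14.1 r=60.3 z=0.1859 Ftan=3.8 Frad=0.9 Fz=6.9
t=25.4 ang=-15.8 r=60.2 z=0.186 Ftan=7.2 Frad=0.9 Fz=6.6
```

```bash
python3 -m creep '[{"tx":0,"ty":0,"tz":0,"rx":0,"ry":0,"rz":0,"fingers":1},{"tx":0,"ty":0,"tz":0,"rx":0,"ry":0,"rz":0,"fingers":1}]' >/dev/null; python3 g.py;  python3 -m creep '[{"tx":-0.009,"ty":0.003,"tz":0,"rx":0,"ry":0,"rz":0,"fingers":1},{"tx":-0.009,"ty":0.003,"tz":0,"rx":0,"ry":0,"rz":0,"fingers":1}]' >/dev/null; python3 g.py
```

```text
t=25.6 ang=-15.7 r=60.2 z=0.186 Ftan=5.7 Frad=1.6 Fz=5.7
t=25.8 ang=-15.9 r=60.2 z=0.186 Ftan=5.3 Frad=0.5 Fz=6.1
```

```bash
python3 -m creep '[{"tx":-0.019,"ty":0.006,"tz":0,"rx":0,"ry":0,"rz":0,"fingers":1},{"tx":-0.019,"ty":0.006,"tz":0,"rx":0,"ry":0,"rz":0,"fingers":1}]' >/dev/null; python3 g.py; python3 -m creep '[{"tx":0,"ty":0,"tz":0,"rx":0,"ry":0,"rz":0,"fingers":1},{"tx":0,"ty":0,"tz":0,"rx":0,"ry":0,"rz":0,"fingers":1}]' >/dev/null; python3 g.py
```

```text
t=26.0 ang=-16.5 r=60.2 z=0.1861 Ftan=7.6 Frad=0.6 Fz=6.3
t=26.2 ang=-16.4 r=60.1 z=0.186 Ftan=8.2 Frad=0.4 Fz=5.7
```

```bash
python3 -m creep '[{"tx":0.02,"ty":-0.006,"tz":0,"rx":0,"ry":0,"rz":0,"fingers":1},{"tx":0.04,"ty":-0.013,"tz":0,"rx":0,"ry":0,"rz":0,"fingers":1},{"tx":0.04,"ty":-0.013,"tz":0,"rx":0,"ry":0,"rz":0,"fingers":1}]' >/dev/null; python3 g.py
python3 -m creep '[{"tx":0,"ty":0,"tz":0,"rx":0,"ry":0,"rz":0,"fingers":0.2},{"tx":0,"ty":0,"tz":0,"rx":0,"ry":0,"rz":0,"fingers":0.2},{"tx":0,"ty":0,"tz":0,"rx":0,"ry":0,"rz":0,"fingers":0.2},{"tx":0,"ty":0,"tz":0,"rx":0,"ry":0,"rz":0,"fingers":0.2},{"tx":0,"ty":0,"tz":0,"rx":0,"ry":0,"rz":0,"fingers":0.2},{"tx":0,"ty":0,"tz":0,"rx":0,"ry":0,"rz":0,"fingers":0.2}]'
python3 -m creep '[{"tx":0,"ty":0,"tz":-0.2,"rx":0,"ry":0,"rz":0,"fingers":0.2},{"tx":0,"ty":0,"tz":-0.5,"rx":0,"ry":0,"rz":0,"fingers":0.2},{"tx":0,"ty":0,"tz":-0.9,"rx":0,"ry":0,"rz":0,"fingers":0.2},{"tx":0,"ty":0,"tz":-1.3,"rx":0,"ry":0,"rz":0,"fingers":0.2},{"tx":0,"ty":0,"tz":-1.6,"rx":0,"ry":0,"rz":0,"fingers":0.2},{"tx":0,"ty":0,"tz":-1.7,"rx":0,"ry":0,"rz":0,"fingers":0.2},{"tx":-1.1,"ty":0,"tz":-1.7,"rx":0,"ry":0,"rz":0,"fingers":0.2},{"tx":-2.2,"ty":0,"tz":-1.7,"rx":0,"ry":0,"rz":0,"fingers":0.2},{"tx":-2.2,"ty":0,"tz":-1.7,"rx":0,"ry":0,"rz":0,"fingers":0.2},{"tx":-2.2,"ty":0,"tz":-1.7,"rx":0,"ry":0,"rz":0,"fingers":0.2},{"tx":-2.2,"ty":0,"tz":-1.7,"rx":0,"ry":0,"rz":0,"fingers":0.2}]'
python3 - <<'E'
from h import *
import pickle
bot.grab_frame("wrist")
o=bot.get_obs();M=bot.camera_model("wrist");f=bot.grab_frame("wrist");pickle.dump((M,f,o),open("w11.pkl","wb"))
n=600;ii,jj=np.mgrid[0:n,0:n];A=R.from_euler('z',-16,degrees=True)
def rc(h):
    L=np.c_[(400-ii.ravel())/5e3,(300-jj.ravel())/5e3,np.full(n*n,h)]
    uv=proj("wrist",A.apply(L)+[.495,.021,.125],M).astype(np.float32).reshape(n,n,2);return cv2.remap(f,uv,None,cv2.INTER_CUBIC)
g=np.hstack([rc(.100)[:,100:500],cv2.resize(rect(M,f),None,fx=1,fy=1.5)])
cv2.imwrite("pics/w11.png",cv2.convertScaleAbs(g,alpha=1.4))
E
```

```text
t=26.5 ang=-15.6 r=60.2 z=0.1859 Ftan=3.9 Frad=0.6 Fz=6.9
t: 27.1
tcp_pos: [0.5519, 0.0032, 0.1853]
orientation: [-180.0, 0.0, 56.0]
ft_force: [-0.9, -0.0, 0.4]
finger_gap: 0.0344
t: 28.2
tcp_pos: [0.491, -0.0867, 0.2704]
orientation: [-180.0, -0.0, 56.1]
ft_force: [0.8, 0.2, -0.9]
finger_gap: 0.0343
```

View pics/w11.png

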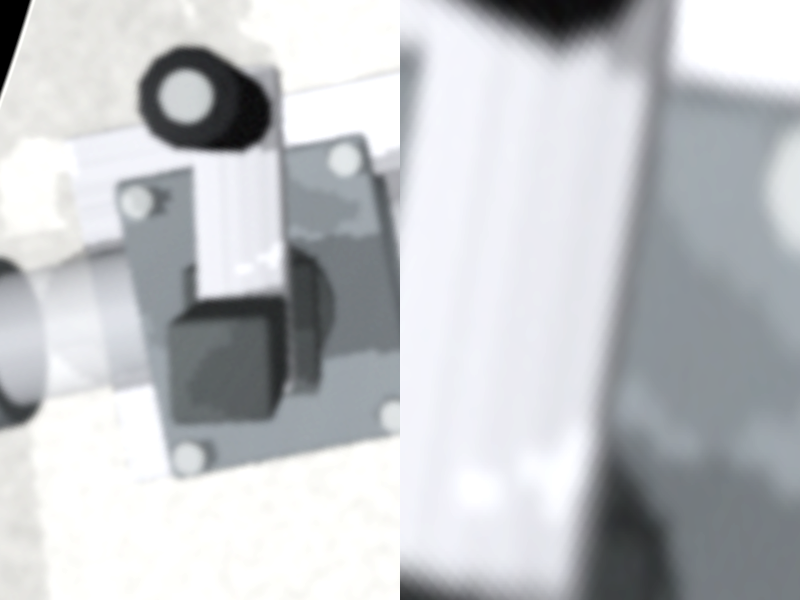

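```bash
python3 -c "
from cell import bot
o=bot.get_obs();print(o['t'],o['ft_force']);bot.job_done()"
```

```text
28.3 [-0.61079777  0.51187286 -0.64461984]
the job is handed in; nothing more can be done
```

I fitted the crank on the square shaft and wound it about 3.2 turns clockwise to its stop. I then released it and handed the job in at 28.3 s; no verdict is reported.

- **Crank:** I took the smaller silver one on the mat. When I pushed down, the force turned upward exactly where full seating was expected. The last picture shows the handle top at the height and 60.6 mm radius a seated crank should have.
- **Stop:** Turning took about 2 N, then the force rose and I held at about 8 N without going further. The largest reading was 8.2 N, well below 18 N. The total turn of about 1150° means 25.6 mm of pin travel. That agrees with the 25.7 mm I estimated from the pin's shadow before the end.
- **Not confirmed:** In the last picture the crank's arm hides the pin head, so I could not see it lying on the bonnet. "Shut" rests on the force felt and the turn count.
- **Small disagreement:** The released crank sits about 3° back from where the stop was felt. That is within the play of the socket, and would be under 0.1 mm of pin height even if the shaft had turned with it.
- **Bystanders:** I kept clear of the beaker, coupling and spanner. I did not measure their positions again at the end.

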